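# Bring the curing lamp down over the brooch and fire it

### The job

Swing the curing lamp on its stiff jointed arm until its round hood is centred over the brooch, and press it down, gently but until the hood's rim bears firmly on the steel plate around the brooch. Then squeeze the lamp's trigger fully, keep it squeezed for about a second and let it go, leaving the lamp standing there. Do not pull the trigger before the hood is down, and do not shove the brooch, the plate or the things lying about.

Things in the scene. Friction and masses are not known exactly. Their poses are not given: they have to be found in the camera images.
- stand: Fixed stand of the lamp's arm: a dark steel disc foot 100 mm across with an upright post. Origin on the bench, on the axis of the arm's first hinge. Its x axis is the zero from which the lower link's direction is counted.
- lower_link (a joint): First, stiff hinge (vertical axis through the stand's origin), rad, counter-clockwise from above, range -0.6 to 2.6; the lower link points from the stand at the angle 1.692 rad + this value from the stand's x axis; stays where it is left. It carries the lower link, a flat aluminium bar 240 mm long from hinge to hinge, its top 143 mm above the bench.
- upper_link (a joint): Second, stiff hinge (vertical, 240 mm along the lower link), rad, counter-clockwise from above, range -1.4 to 1.2: the upper link points at 1.5 rad + this value from the lower link's direction; stays where left. The upper link, 125 mm long, ends in a collar (148 to 178 mm above the bench) that holds the lamp's stem; the hood's axis is 220 mm from this hinge along it.
- lamp (a joint): Height of the lamp, m: its vertical stem (12 mm thick) slides stiffly in the collar at the upper link's end, about 4 to 7 N to push it down, 13 to 16 N to pull it up, and stays where it is left. Rim of the hood is 88 mm above the bench at 0; grows upwards, range -0.068 to 0.014.
- hood: Lamp housing: grey round hood 100 mm across and 50 mm high, hollow and open below (inside 90 mm across, 44 mm deep), with a black upright grip on its top. Origin: centre of the open lower rim. z up; x points straight away from the arm, to the trigger's side. The stem stands 95 mm behind on the -x side, its top at z = 155 mm. About 0.4 kg in all.
- grip (a point): Point on the axis of the lamp's upright grip, 115 mm above the hood's rim, same axes as the hood. The grip is a bar 22 mm (x) by 30 mm (y), standing from 50 to 140 mm above the rim; its top is flat.
- trigger (a joint): Trigger of the lamp, rad: 0 released, 0.18 fully squeezed against its stop. An upright steel blade 6 mm thick, 16 mm wide, in front (+x) of the grip, hinged at its foot at x = 18 mm, z = 62 mm in the hood's frame and reaching up to z = 133 mm; released its top leans out (front face at about x = 34 mm), squeezed it stands upright (front face at x = 21 mm). A spring returns it; 3 to 6 N.
- plate: Heavy loose steel plate 150 x 150 x 30 mm lying on the bench (5 kg); origin at the centre of its underside, so its top is at z = 30 mm.
- brooch: Round brooch lying loose on the plate: a brass disc 60 mm across with a white domed middle, 12 mm high in all; origin at the centre of its underside.
- gift_box: Bystander: open coral paper box 110 x 85 x 42 mm; origin at the centre of its underside.
- file: Bystander: file about 205 mm long with a wooden handle, lying on the bench, 26 mm high; origin on the bench near its middle.
- pliers: Bystander: black-handled pliers about 165 mm long, 12 mm high, lying flat; origin on the bench at the pivot.
Things that resemble listed ones, but are neither listed nor needed, are in the scene too. Of the things shaped like the brooch, the brass one is meant.

How it is judged (in metres and radians):
On the way, in this order (a step that is already met when the one before it is completed fails the run):
1. the hood, centred over the brooch within 10 mm, bears on the plate with more than 1.5 N, trigger not pulled (horizontal distance between hood and brooch below 0.01 m and z of hood in the frame of plate below 0.033 m and contact force between hood and plate above 1.5 N and value of joint trigger below 0.05 rad), for 0.2 s.
2. the trigger is squeezed to beyond 0.15 rad of 0.18 for half a second with the hood in place (horizontal distance between hood and brooch below 0.01 m and z of hood in the frame of plate below 0.033 m and value of joint trigger above 0.15 rad), for 0.5 s.
At the end, for the whole second after the job is handed in: The hood stands at rest on the plate (its rim within 3 mm of the plate's top), centred on the brooch within 10 mm, the trigger is fully released, and the brooch lies flat (horizontal distance between hood and brooch below 0.01 m and z of hood in the frame of plate below 0.033 m and value of joint trigger below 0.03 rad and linear speed of hood below 0.01 m/s and angle between brooch's own z axis and vertical below 0.05 rad); the robot touches nothing.
It fails at once if the trigger is pulled by more than a third while the hood is not down over the brooch (value of joint trigger above 0.06 rad and (horizontal distance between hood and brooch above 0.014 m or z of hood in the frame of plate above 0.036 m)).
It fails at once if the hood is pressed on the plate with more than 80 N (contact force between hood and plate above 80 N).
It fails at once if the brooch is moved by more than 8 mm (distance of brooch from where it was at the start of the episode above 0.008 m).
It fails at once if the plate is moved by more than 8 mm (distance of plate from where it was at the start of the episode above 0.008 m).
It fails at once if the box, the file or the pliers is moved by more than 15 mm (distance of any of gift_box, file, pliers from where it was at the start of the episode above 0.015 m).
It also fails if it takes over 54 s, if anything falls off the work surface, if the arm or the gripper's body presses on something with over 40 N, if the wrist force passes 120 N, or if a joint passes its speed limit or range.

### The arm

A 6-joint arm with a two-finger parallel gripper is mounted at the origin on the work surface. World frame = base frame: x ahead of the robot, y to its left, z up, the work surface at z = 0. Lengths are in mm, angles in rad, forces in N, time in s.
With the tool pointing down it reaches from about 350 to 775 mm from the base axis. Payload 7.3 kg.
Tool frame: the origin (TCP) lies on the centre line of the jaws, within the pads' length; the fingertips stand r.tips_ahead ahead of it and the grasp point (between the pads) lies 3 mm ahead of it (r.tips_ahead is the distance from the TCP to the fingertips, in mm); z points along the fingers, y is the line along which they close (so a half turn about z gives the same grasp; the last joint's range is limited). The gripper opens to 92 mm and grips with 3 to 60 N. Pads are 19 mm wide; open, the fingers measure 130 mm over their backs; the gripper's body (75 mm by 190 mm) begins 47 mm behind the grasp point.
Start: joints at [-1.337, 0.342, 1.524, -0, 1.275, -0.146], TCP at [194.659, -487.597, 248.741] pointing down, gripper open.
Joint ranges: [-2.53, 2.53], [-0.77, 2.02], [0.04, 2.7], [-1, 4.14], [0.28, 2.66], [-3.11, 3.11]. Speed limits (rad/s): [2.57, 2.57, 3.14, 3.14, 3.14, 3.14].

### API

Orientations are given as a 3x3 rotation matrix whose columns are the frame's x, y, z axes.
In Python, from workcell import r gives the robot as it stands.
- The arm moves only by the tool servo_tool, never from a script. Its argument "commands" is a list that holds one entry, the list of rows, each a list of 7 numbers: the opening, from 0 (shut) to 1 (fully open), then the shift along the world's x, y, z in mm, then the turn, a rotation vector about the world's x, y, z in degrees. A call has 1 to 20 rows; each row is the pose to reach, as a shift and turn from the pose commanded when the call began; what a row does not reach only later rows make up. A row lasts 1/10 s, in which the tool goes at most 50 mm and 8.59 degrees, less where a joint would pass 70% of its speed; a pose out of reach is approached as far as the arm can. A call with a gripper value outside its range is refused whole. The fingers move at their own pace and stop on an object; "grip_force" is the grip in N (left out, the last holds). Time passes only in rows, so rows that repeat a pose let the fingers close. It gives the time, the measured TCP pose, the force, the opening and the grip force at its end, in the units of the state.
- r.observe(): the state, without advancing time (a new reading comes with each control period).
- r.grab_frame(name): name is "scene" or "top" or "wrist"; returns a dict with "color" (420x560x3 uint8, red, green, blue), "vfov" (degrees; the focal length in pixels is half the picture's height over the tangent of half this angle, whatever the lens; pixels are square), "cx", "cy" (the principal point, pixels), "R" (3x3) and "t" (3): a world point X has camera coordinates R X + t; the wrist camera has in their place "T_tool_cam" (4x4, takes a point from camera to tool coordinates, whose origin is the TCP and whose axes are the flange's). Camera axes: x right, y down, z forward; pixel columns grow to the right and rows downward; lengths in mm; the calibration is good to about 2 mm. A picture is of the moment at which its call begins: read the wrist's pose just before it. There is no depth.
- r.hand_in(): hands the job in; it is judged then, once.
The state is a dict: "time_s": time; "joint_pos": joint angles; "joint_velocities": joint speeds; "effort": joint torques, N m; "eef_pos": TCP position; "orientation": TCP orientation; "wrist_force": force on the tool from outside, world axes, zero at the start; "moment": the same for the moment, N m; "finger_gap": finger opening in mm; "gripper_force": force on a finger pad.
Only numpy, scipy, OpenCV 4.12 (cv2) and the standard library are available. Lean on these libraries where they do the work, as an engineer would, in place of code of your own. Each camera call takes 0.05 s, during which the arm holds its last target. There are 200 camera calls.

## Working session

There is one attempt and no reset: what is moved stays moved. The work goes in short steps, Python scripts to look and compute and a tool call to move; the robot and the scene stay as the last step left them, time stands still between calls to the robot, and variables do not carry over. Pictures are saved under pics/ and viewed, at most 10 in all, crops included, and the job is handed in when it is done.

Besides the shell and the picture viewer there is one more tool, called after "Request:" as name(argument=value, ...), one argument or row to a line, values as JSON. servo_tool: Moves the arm, as the interface text tells. Its arguments: {"type":"object","properties":{"commands":{"type":"array","items":{"type":"array","items":{"type":"array","items":{"type":"number"}}}},"grip_force":{"type":"number"}},"required":["commands"]}

```bash
ls; mkdir -p pics; cat > h.py <<'E'
import numpy as np, cv2
from workcell import r
def grab(n,save=None):
    o=r.observe(); f=r.grab_frame(n)
    c=f["color"]; f["f"]=c.shape[0]/2/np.tan(np.radians(f["vfov"])/2)
    if "R" not in f or n=="wrist":
        T=np.array(f["T_tool_cam"]); Rt=np.array(o["orientation"]); 
        Rwc=Rt@T[:3,:3]; pw=Rt@T[:3,3]+np.array(o["eef_pos"])
        f["R"]=Rwc.T; f["t"]=-Rwc.T@pw
    f["R"]=np.array(f["R"]);f["t"]=np.array(f["t"])
    if save: cv2.imwrite("pics/"+save,c[:,:,::-1])
    return f
def ray(f,u,v):
    d=f["R"].T@np.array([(u-f["cx"])/f["f"],(v-f["cy"])/f["f"],1]); return -f["R"].T@f["t"],d
def onz(f,u,v,z):
    o,d=ray(f,u,v); return o+d*(z-o[2])/d[2]
def proj(f,X):
    p=f["R"]@np.array(X,float)+f["t"]; return f["f"]*p[0]/p[2]+f["cx"],f["f"]*p[1]/p[2]+f["cy"]
E
python3 - <<'E'
from h import *
for n in("scene","top"):
    f=grab(n,n+"0.png"); print(n,f["vfov"],f["cx"],f["cy"],-f["R"].T@f["t"])
a=cv2.imread("pics/scene0.png");b=cv2.imread("pics/top0.png")
o=r.observe();print(o,r.tips_ahead)
E
```

```text
pics
scene 48.688695861439776 277.771177355129 205.6254853374716 [1199.35396531 -111.38942105  759.90700662]
top 53.251019502579325 273.91881843065465 210.11766807898144 [411.80350109  54.92719258 925.07988149]
{'time_s': 0.1, 'joint_pos': array([-1.33697828e+00,  3.42687118e-01,  1.52490922e+00, -1.09147907e-05,
        1.27540118e+00, -1.46002168e-01]), 'joint_velocities': array([-0.00163004, -0.00075852, -0.00219192, -0.0027405 ,  0.0013886 ,
        0.00144171]), 'effort': array([ 1.27937419e-03, -4.32005417e+01, -2.44695604e+01,  7.18314084e-02,
        5.25997079e-02, -4.89481693e-05]), 'eef_pos': array([ 194.58552828, -487.25491669,  248.10103794]), 'orientation': array([[ 9.28730158e-01,  3.70756230e-01, -3.35655900e-04],
       [ 3.70756331e-01, -9.28729176e-01,  1.36421815e-03],
       [ 1.94058948e-04, -1.39143708e-03, -9.99999013e-01]]), 'wrist_force': array([ 0.28145187, -0.33517876, -0.09393126]), 'moment': array([-0.02240852,  0.02605188, -0.03472302]), 'gripper_force': 0.0, 'finger_gap': 91.61271601621085} 22.0
```

View pics/scene0.png

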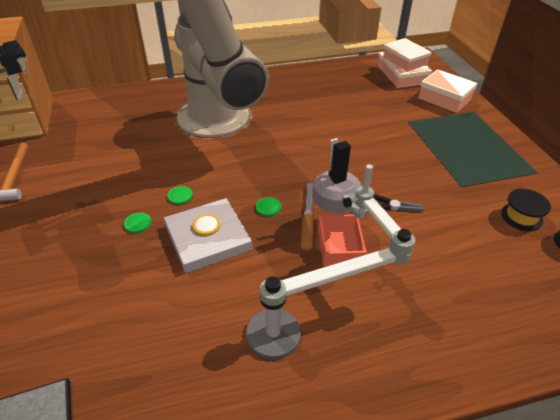

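View pics/top0.png

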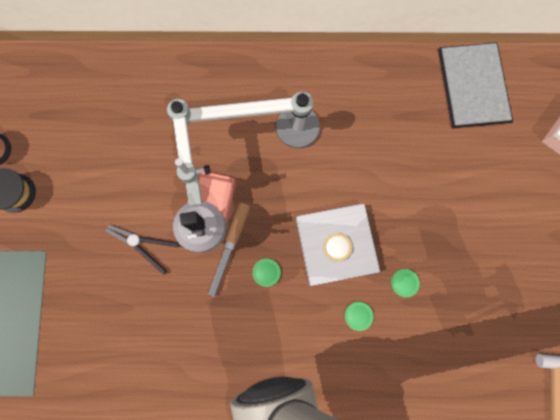

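```bash
python3 - <<'E'
from h import *
from scipy.optimize import least_squares
S=grab("scene");T=grab("top")
def tri(ps,pt):
    A=[];b=[]
    for f,p in((S,ps),(T,pt)):
        o,d=ray(f,*p);d/=np.linalg.norm(d);P=np.eye(3)-np.outer(d,d);A.append(P);b.append(P@o)
    x,res,_,_=np.linalg.lstsq(np.vstack(A),np.hstack(b),rcond=None);return x.round(1),res
def blob(f,m,seed,name):
    m=m.astype(np.uint8);n,l,st,ce=cv2.connectedComponentsWithStats(m)
    d=[np.hypot(*(ce[i]-seed)) if st[i,4]>15 else 1e9 for i in range(1,n)];i=1+int(np.argmin(d))
    print(name,st[i],ce[i].round(1));return ce[i],l==i
for f,n,seeds in((S,"S",dict(stand=(273,284),elbow=(404,236),grip=(341,160))),(T,"T",dict(stand=(302,101),elbow=(177,107),grip=(190,220)))):
    g=f["color"].astype(int);blk=(g.max(2)<45)
    f["b"]={k:blob(f,blk,s,n+k)[0] for k,s in seeds.items()}
for k in S["b"]: print(k,tri(S["b"][k],T["b"][k]))
# brass/white
for f,n,s in((S,"S",(206,225)),(T,"T",(338,247))):
    hsv=cv2.cvtColor(f["color"],cv2.COLOR_RGB2HSV).astype(int);g=f["color"].astype(int)
    br=(g[:,:,0]-g[:,:,2]>35)
    win=np.zeros(br.shape,bool);win[int(s[1])-22:int(s[1])+22,int(s[0])-22:int(s[0])+22]=1
    c,m=blob(f,br&win,s,n+"brass")
    pts=np.argwhere(m)[:,::-1].astype(np.int32);h=cv2.convexHull(pts);e=cv2.fitEllipse(h);print(e,onz(f,*e[0],34).round(1),onz(f,*e[0],38).round(1))
print("foot",onz(T,298,128,10),onz(S,274,333,10))
print("hood",tri((338,190),(200,227)))
for z in(120,138,150): print(z,onz(T,200,227,z).round(1))
for f,n,b in((S,"s",(230,120,440,270)),(T,"t",(100,80,400,300))):
    x0,y0,x1,y1=b;c=f["color"][y0:y1,x0:x1,::-1]
    cv2.imwrite(f"pics/{n}crop.png",cv2.resize(c,None,fx=780/c.shape[1],fy=780/c.shape[1],interpolation=cv2.INTER_CUBIC))
E
```

```text
Sstand [268 278  11   8  54] [273.2 280.8]
Selbow [398 230  12  12  84] [402.6 235.7]
Sgrip [329 142  21  41 597] [339.5 162.1]
Tstand [185 214  19  16 139] [196.5 223.9]
Telbow [185 214  19  16 139] [196.5 223.9]
Tgrip [185 214  19  16 139] [196.5 223.9]
stand (array([ 543. ,  144.6, -110.9]), array([18199.48146271]))
elbow (array([559.7, 283.2, -16.8]), array([7898.30342756]))
grip (array([509.7, 194.1, 175.3]), array([34.82709231]))
Sbrass [192 214  29  22 309] [206.  225.2]
((206.1160125732422, 224.43585205078125), (22.581815719604492, 29.499486923217773), 80.8607406616211) [478.7 -83.5  34. ] [482.7 -83.6  38. ]
Tbrass [323 233  30  29 295] [337.6 246.8]
((337.4532775878906, 246.82708740234375), (28.338850021362305, 29.0382022857666), 109.4254150390625) [478.2 -85.6  34. ] [477.9 -84.9  38. ]
foot [751.3266361   -5.30334235  10.        ] [759.44563931  -1.7163912   10.        ]
hood (array([512.6, 198.8, 101.5]), array([14.26634908]))
120 [509.6 193.  120. ]
138 [507.4 189.9 138. ]
150 [505.9 187.8 150. ]
```

View pics/scrop.png

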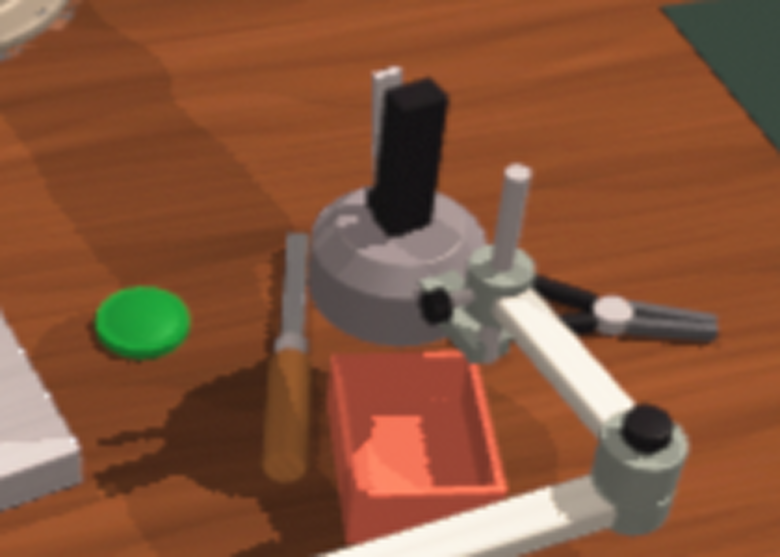

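View pics/tcrop.png

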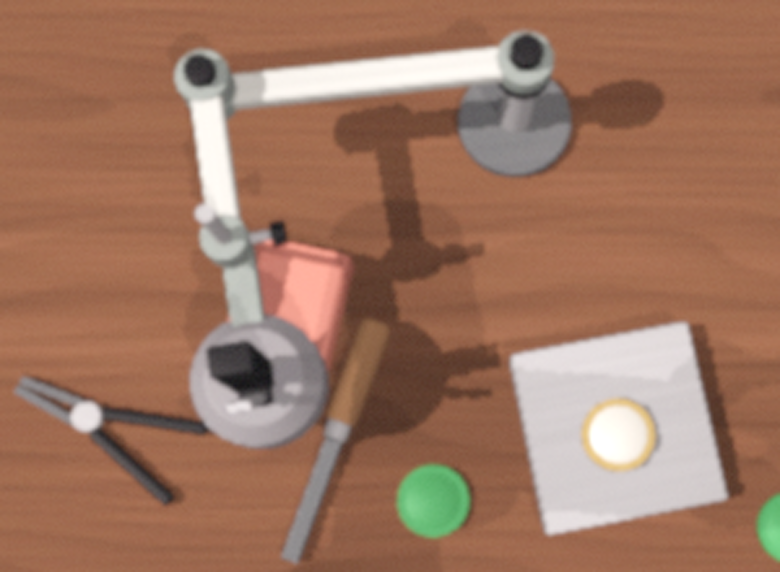

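```bash
cat > fit.py <<'E'
from h import *
from scipy.optimize import least_squares
S=grab("scene");T=grab("top")
sc=lambda x,y:(230+x/3.714,120+y/3.714); tc=lambda x,y:(100+x/2.6,80+y/2.6)
u=lambda a:np.array([np.cos(a),np.sin(a)])
def fk(p):
    s=p[:2];e=s+240*u(p[2]);h=e+220*u(p[3]);return s,e,h
obs=[("foot",(274,333),(298,126.2)),("sk",(273.2,280.5),(302.7,99.2)),("ek",sc(648,422),(176.9,106.9)),("grip",sc(418,92),tc(231,359)),("stem",sc(517,172),tc(203,211))]
def pts(p):
    s,e,h=fk(p);z=p[4]
    return dict(foot=[*s,8],sk=[*s,p[5]],ek=[*e,p[6]],grip=[*h,z+140],stem=[*(h-95*u(p[3])),z+155])
def res(p):
    P=pts(p);return np.hstack([np.subtract(proj(f,P[k]),o) for k,a,b in obs for f,o in((S,a),(T,b))])
q=least_squares(res,[750,0,1.6,3.0+1.57,80,170,200])
print(q.x.round(3),res(q.x).round(1))
print([v.round(1) for v in fk(q.x)])
E
python3 fit.py
```

```text
[756.033  -3.386   1.681   3.318  81.591 160.389 180.033] [-1.3 -0.8 -0.9  0.1 -0.8  0.5 -0.8 -1.1 -0.3  0.6 -1.3 -0.5 -1.1 -0.1
 -1.  -0.4 -0.3  0.1  0.1  0.6]
[array([756. ,  -3.4]), array([729.7, 235.2]), array([513.1, 196.6])]
```

```bash
cat >> fit.py <<'E'
def ik(s,t):
    d=np.array(t)-s;D=np.hypot(*d);g=np.arccos((D*D-240**2-220**2)/(2*240*220))
    a=np.arctan2(d[1],d[0])-np.arctan2(220*np.sin(g),240+220*np.cos(g));return a%(2*np.pi),a%(2*np.pi)+g
E
python3 - <<'E'
from fit import *
print(ik(q.x[:2],fk(q.x)[2]))
for k in np.linspace(0,1,5):
    h=fk(q.x)[2]*(1-k)+k*np.array([478,-84.5]);a,b=ik(q.x[:2],h);print(h.round(0),round(a,3),round(b,3),"rel",round(b-a,3))
print(np.array(grab("wrist")["T_tool_cam"]).round(2))
E
```

```text
[756.033  -3.386   1.681   3.318  81.591 160.389 180.033] [-1.3 -0.8 -0.9  0.1 -0.8  0.5 -0.8 -1.1 -0.3  0.6 -1.3 -0.5 -1.1 -0.1
 -1.  -0.4 -0.3  0.1  0.1  0.6]
[array([756. ,  -3.4]), array([729.7, 235.2]), array([513.1, 196.6])]
(np.float64(1.680696706312627), np.float64(3.3177645198271772))
[513. 197.] 1.681 3.318 rel 1.637
[504. 126.] 1.813 3.63 rel 1.818
[496.  56.] 2.026 3.931 rel 1.905
[487. -14.] 2.296 4.188 rel 1.892
[478. -84.] 2.588 4.37 rel 1.782
[[  -0.     -0.95   -0.3    81.69]
 [   1.      0.     -0.      0.58]
 [   0.     -0.3     0.95 -136.04]
 [   0.      0.      0.      1.  ]]
```

Request:
servo_tool(
  commands=[
    [[1,40,50,40,0,0,0],[1,80,100,80,0,0,0],[1,120,150,120,0,0,-3],[1,160,200,120,0,0,-6],[1,190,250,120,0,0,-8],[1,220,300,120,0,0,-10],[1,240,350,120,0,0,-11.7],[1,250,400,120,0,0,-11.7],[1,255,450,120,0,0,-11.7],[1,260,500,120,0,0,-11.7],[1,265,550,120,0,0,-11.7],[1,270,600,120,0,0,-11.7],[1,275,640,120,0,0,-11.7],[1,280,660,120,0,0,-11.7],[1,280,660,120,0,0,-11.7],[1,280,660,120,0,0,-11.7],[1,280,660,120,0,0,-11.7],[1,280,660,120,0,0,-11.7]],
  ],
)

```text
time_s: 2.25
eef_pos: [474.6, 171.6, 368.6]
orientation: [[0.985, 0.175, -0.0], [0.175, -0.985, -0.001], [-0.0, 0.001, -1.0]]
wrist_force: [-0.9, -0.5, 0.1]
finger_gap: 92.0
gripper_force: 0.0
```

```bash
python3 - <<'E'
from h import *
f=grab("wrist");c=f["color"][:,:,::-1];cv2.imwrite("pics/w1.png",cv2.resize(c,(784,588),interpolation=cv2.INTER_CUBIC))
np.savez("w1.npz",**{k:f[k] for k in("R","t","f","cx","cy")})
for X in((513.1,196.6,221.6),(513.1,196.6,131.6)): print(np.array(proj(f,X))*1.4)
E
```

```text
[366.72997118 212.61970643]
[373.39152164 197.68626487]
```

View pics/w1.png

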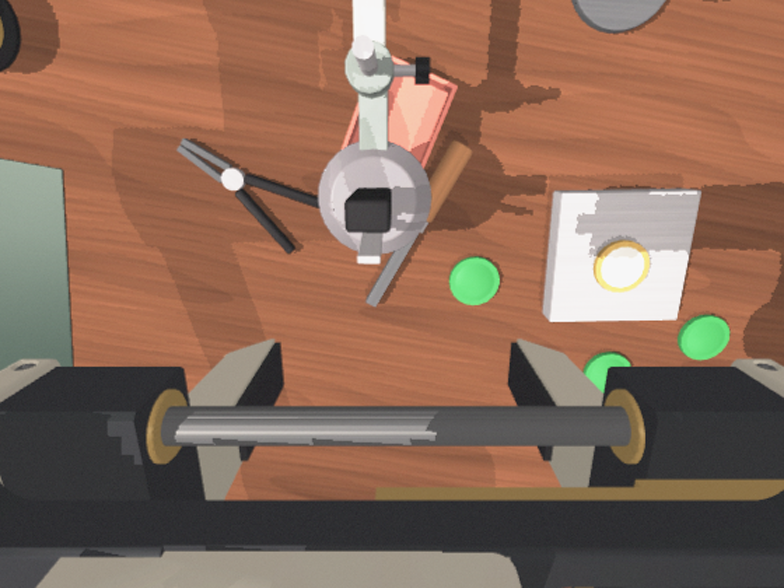

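Request:
servo_tool(
  commands=[
    [[1,20,12,0,0,0,0],[1,37.5,23.5,-20,0,0,0],[1,37.5,23.5,-60,0,0,0],[1,37.5,23.5,-100,0,0,0],[1,37.5,23.5,-130,0,0,0],[1,37.5,23.5,-150,0,0,0],[1,37.5,23.5,-165,0,0,0],[1,37.5,23.5,-169,0,0,0],[1,37.5,23.5,-169,0,0,0],[1,37.5,23.5,-169,0,0,0]],
  ],
  grip_force=30,
)

```text
time_s: 3.3
eef_pos: [512.8, 195.3, 200.9]
orientation: [[0.985, 0.174, 0.002], [0.174, -0.985, 0.0], [0.002, 0.0, -1.0]]
wrist_force: [-0.8, -1.2, 0.0]
finger_gap: 91.5
gripper_force: 0.0
```

Request:
servo_tool(
  commands=[
    [[0.5,0,0,0,0,0,0],[0.4,0,0,0,0,0,0],[0.35,0,0,0,0,0,0],[0.3,0,0,0,0,0,0],[0.25,0,0,0,0,0,0],[0.2,0,0,0,0,0,0],[0.2,0,0,0,0,0,0],[0.2,0,0,0,0,0,0],[0.2,0,0,0,0,0,0],[0.2,0,0,0,0,0,0]],
  ],
)

```text
time_s: 4.3
eef_pos: [512.0, 196.2, 199.7]
orientation: [[0.985, 0.175, -0.0], [0.175, -0.985, 0.0], [-0.0, -0.0, -1.0]]
wrist_force: [0.7, 2.1, 1.0]
finger_gap: 30.5
gripper_force: 30.0
```

```bash
python3 - <<'E'
from fit import *
h0=np.array([512,196.]);s=q.x[:2];b0=ik(s,h0)[1]
for k in np.linspace(0,1,41)[1:]:
    h=h0*(1-k)+k*np.array([478,-84.5]);a,b=ik(s,h);print((h-h0).round(1),round(np.degrees(b-b0),1))
o=r.observe();print(o["wrist_force"].round(1),o["moment"].round(2))
E
```

```text
[756.033  -3.386   1.681   3.318  81.591 160.389 180.033] [-1.3 -0.8 -0.9  0.1 -0.8  0.5 -0.8 -1.1 -0.3  0.6 -1.3 -0.5 -1.1 -0.1
 -1.  -0.4 -0.3  0.1  0.1  0.6]
[array([756. ,  -3.4]), array([729.7, 235.2]), array([513.1, 196.6])]
[-0.9 -7. ] 1.8
[ -1.7 -14. ] 3.6
[ -2.5 -21. ] 5.4
[ -3.4 -28. ] 7.2
[ -4.2 -35.1] 8.9
[ -5.1 -42.1] 10.7
[ -6.  -49.1] 12.5
[ -6.8 -56.1] 14.3
[ -7.6 -63.1] 16.1
[ -8.5 -70.1] 17.9
[ -9.4 -77.1] 19.6
[-10.2 -84.2] 21.4
[-11.  -91.2] 23.1
[-11.9 -98.2] 24.9
[ -12.8 -105.2] 26.6
[ -13.6 -112.2] 28.3
[ -14.4 -119.2] 30.0
[ -15.3 -126.2] 31.7
[ -16.2 -133.2] 33.4
[ -17.  -140.2] 35.0
[ -17.9 -147.3] 36.6
[ -18.7 -154.3] 38.2
[ -19.6 -161.3] 39.8
[ -20.4 -168.3] 41.3
[ -21.2 -175.3] 42.8
[ -22.1 -182.3] 44.3
[ -22.9 -189.3] 45.7
[ -23.8 -196.4] 47.1
[ -24.6 -203.4] 48.4
[ -25.5 -210.4] 49.7
[ -26.4 -217.4] 51.0
[ -27.2 -224.4] 52.2
[ -28.1 -231.4] 53.4
[ -28.9 -238.4] 54.5
[ -29.8 -245.4] 55.6
[ -30.6 -252.4] 56.6
[ -31.4 -259.5] 57.6
[ -32.3 -266.5] 58.5
[ -33.1 -273.5] 59.4
[ -34.  -280.5] 60.2
[-0.4  2.8 -0.9] [0.29 0.09 0.  ]
```

Request:
servo_tool(
  commands=[
    [[0.2,-0.9,-7,0,0,0,1.8],[0.2,-1.7,-14,0,0,0,3.6],[0.2,-2.5,-21,0,0,0,5.4],[0.2,-3.4,-28,0,0,0,7.2],[0.2,-4.2,-35.1,0,0,0,8.9],[0.2,-5.1,-42.1,0,0,0,10.7],[0.2,-6,-49.1,0,0,0,12.5],[0.2,-6.8,-56.1,0,0,0,14.3],[0.2,-7.6,-63.1,0,0,0,16.1],[0.2,-8.5,-70.1,0,0,0,17.9],[0.2,-8.5,-70.1,0,0,0,17.9],[0.2,-8.5,-70.1,0,0,0,17.9]],
  ],
  grip_force=40,
)

```text
time_s: 5.6
eef_pos: [503.9, 125.5, 199.7]
orientation: [[0.883, 0.469, 0.0], [0.469, -0.883, -0.001], [-0.0, 0.001, -1.0]]
wrist_force: [2.7, -1.8, -1.6]
finger_gap: 30.0
gripper_force: 40.0
```

Request:
servo_tool(
  commands=[
    [[0.2,-0.9,-7,0,0,0,1.7],[0.2,-1.7,-14.1,0,0,0,3.5],[0.2,-2.5,-21.1,0,0,0,5.2],[0.2,-3.4,-28.1,0,0,0,7.0],[0.2,-4.3,-35.1,0,0,0,8.7],[0.2,-5.1,-42.1,0,0,0,10.4],[0.2,-5.9,-49.1,0,0,0,12.1],[0.2,-6.8,-56.1,0,0,0,13.8],[0.2,-7.7,-63.1,0,0,0,15.5],[0.2,-8.5,-70.1,0,0,0,17.1],[0.2,-9.4,-77.2,0,0,0,18.7],[0.2,-10.2,-84.2,0,0,0,20.3],[0.2,-11.1,-91.2,0,0,0,21.9],[0.2,-11.9,-98.2,0,0,0,23.4],[0.2,-12.7,-105.2,0,0,0,24.9],[0.2,-13.6,-112.2,0,0,0,26.4],[0.2,-14.4,-119.2,0,0,0,27.8],[0.2,-14.4,-119.2,0,0,0,27.8]],
  ],
)

```text
time_s: 7.4
eef_pos: [489.7, 6.7, 199.7]
orientation: [[0.562, 0.827, 0.001], [0.827, -0.562, 0.0], [0.001, 0.001, -1.0]]
wrist_force: [3.4, 1.6, -3.1]
finger_gap: 29.9
gripper_force: 40.0
```

Request:
servo_tool(
  commands=[
    [[0.2,-0.9,-7.1,0,0,0,1.4],[0.2,-1.7,-14.1,0,0,0,2.7],[0.2,-2.6,-21.1,0,0,0,4.0],[0.2,-3.5,-28.1,0,0,0,5.3],[0.2,-4.3,-35.1,0,0,0,6.5],[0.2,-5.2,-42.1,0,0,0,7.7],[0.2,-6.0,-49.1,0,0,0,8.8],[0.2,-6.9,-56.1,0,0,0,9.9],[0.2,-7.7,-63.1,0,0,0,10.9],[0.2,-8.5,-70.2,0,0,0,11.9],[0.2,-9.4,-77.2,0,0,0,12.8],[0.2,-10.2,-84.2,0,0,0,13.7],[0.2,-11.1,-91.2,0,0,0,14.5],[0.2,-11.1,-91.2,0,0,0,14.5],[0.2,-11.1,-91.2,0,0,0,14.5],[0.2,-11.1,-91.2,0,0,0,14.5]],
  ],
)

```text
time_s: 9.0
eef_pos: [478.8, -83.6, 199.7]
orientation: [[0.337, 0.942, 0.001], [0.942, -0.337, 0.001], [0.001, 0.001, -1.0]]
wrist_force: [5.3, 6.0, -3.1]
finger_gap: 29.7
gripper_force: 40.0
```

```bash
python3 - <<'E'
from h import *
o=r.observe();print(o["eef_pos"],o["moment"].round(2))
f=grab("top","t2.png");g=grab("scene","s2.png")
a=f["color"][160:330,230:430,::-1];b=g["color"][120:310,130:330,::-1]
rs=lambda c:cv2.resize(c,(400,int(400*c.shape[0]/c.shape[1])),interpolation=cv2.INTER_CUBIC)
a,b=rs(a),rs(b);b2=np.zeros((380,800,3),np.uint8);b2[:a.shape[0],:400]=a;b2[:b.shape[0],400:]=b;cv2.imwrite("pics/c2.png",b2)
E
```

```text
[478.82649707 -83.55427592 199.65487524] [ 0.54 -0.48  0.52]
```

View pics/c2.png

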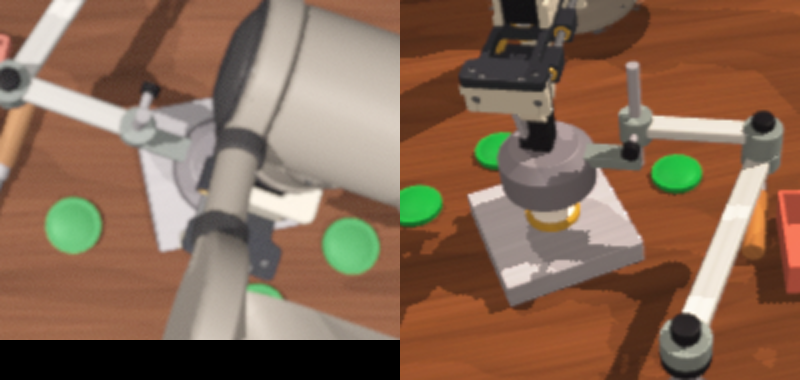

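```bash
python3 - <<'E'
from h import *
f=grab("scene");w=grab("wrist")
im=cv2.resize(f["color"][190:260,160:250,::-1],(720,560),interpolation=cv2.INTER_CUBIC)
def circ(c,rad,z,col):
    t=np.linspace(0,2*np.pi,90);p=np.array([proj(f,(c[0]+rad*np.cos(a),c[1]+rad*np.sin(a),z)) for a in t])
    p=((p-[160,190]+0.5)*8*16).astype(np.int32);cv2.polylines(im,[p],True,col,1,cv2.LINE_AA,4)
circ((478.8,-83.6),50,81.6,(0,0,255));circ((478.4,-84.5),30,34,(255,0,0))
cv2.imwrite("pics/s3.png",im)
E
```

```text
(no output)
```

View pics/s3.png

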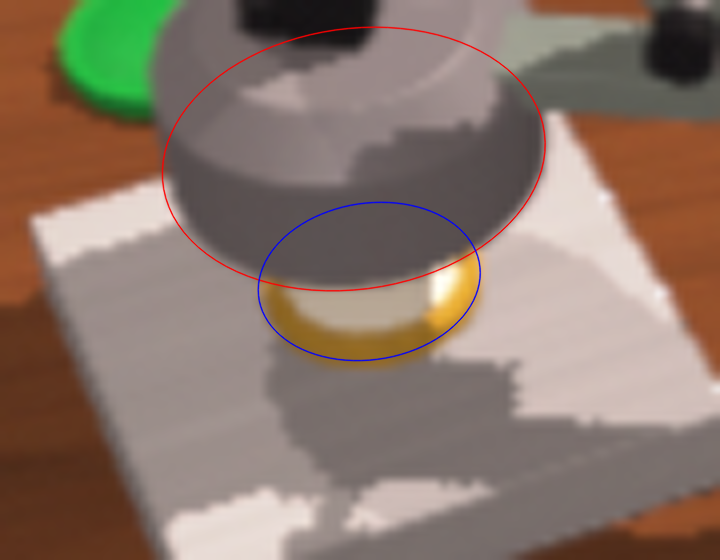

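Request:
servo_tool(
  commands=[
    [[0.2,0,0,-4,0,0,0],[0.2,0,0,-8,0,0,0],[0.2,0,0,-12,0,0,0],[0.2,0,0,-16,0,0,0],[0.2,0,0,-20,0,0,0],[0.2,0,0,-24,0,0,0],[0.2,0,0,-28,0,0,0],[0.2,0,0,-32,0,0,0],[0.2,0,0,-36,0,0,0],[0.2,0,0,-39,0,0,0],[0.2,0,0,-42,0,0,0],[0.2,0,0,-44,0,0,0],[0.2,0,0,-45,0,0,0],[0.2,0,0,-45,0,0,0]],
  ],
  grip_force=50,
)

```text
time_s: 10.6
eef_pos: [478.9, -83.6, 155.4]
orientation: [[0.337, 0.942, 0.002], [0.942, -0.337, 0.001], [0.001, 0.001, -1.0]]
wrist_force: [3.6, 6.2, 3.7]
finger_gap: 30.0
gripper_force: 50.0
```

Request:
servo_tool(
  commands=[
    [[0.2,0,0,-0.5,0,0,0],[0.2,0,0,-1,0,0,0],[0.2,0,0,-1.5,0,0,0],[0.2,0,0,-2,0,0,0],[0.2,0,0,-2,0,0,0]],
  ],
)

```text
time_s: 11.1
eef_pos: [478.9, -83.6, 153.5]
orientation: [[0.337, 0.942, 0.002], [0.942, -0.337, 0.001], [0.001, 0.001, -1.0]]
wrist_force: [2.9, 7.0, 4.3]
finger_gap: 29.9
gripper_force: 50.0
```

Request:
servo_tool(
  commands=[
    [[0.2,0,0,-0.5,0,0,0],[0.2,0,0,-1,0,0,0],[0.2,0,0,-1.5,0,0,0],[0.2,0,0,-2,0,0,0],[0.2,0,0,-2,0,0,0]],
  ],
)

```text
time_s: 11.6
eef_pos: [478.9, -83.6, 151.5]
orientation: [[0.337, 0.942, 0.002], [0.942, -0.337, 0.001], [0.001, 0.001, -1.0]]
wrist_force: [2.4, 6.4, 4.8]
finger_gap: 30.0
gripper_force: 50.0
```

Request:
servo_tool(
  commands=[
    [[0.2,0,0,-0.5,0,0,0],[0.2,0,0,-1,0,0,0],[0.2,0,0,-1,0,0,0]],
  ],
)

```text
time_s: 11.9
eef_pos: [478.9, -83.6, 150.5]
orientation: [[0.337, 0.942, 0.002], [0.942, -0.337, 0.001], [0.001, 0.001, -1.0]]
wrist_force: [2.4, 6.2, 4.7]
finger_gap: 29.8
gripper_force: 50.0
```

Request:
servo_tool(
  commands=[
    [[0.2,0,0,-0.5,0,0,0],[0.2,0,0,-1,0,0,0],[0.2,0,0,-1,0,0,0]],
  ],
)

```text
time_s: 12.2
eef_pos: [478.9, -83.6, 149.5]
orientation: [[0.337, 0.941, 0.002], [0.941, -0.337, 0.001], [0.001, 0.001, -1.0]]
wrist_force: [3.0, 6.7, 4.6]
finger_gap: 29.8
gripper_force: 50.0
```

Request:
servo_tool(
  commands=[
    [[0.2,0,0,-0.5,0,0,0],[0.2,0,0,-1,0,0,0],[0.2,0,0,-1,0,0,0]],
  ],
)

```text
time_s: 12.5
eef_pos: [478.9, -83.6, 148.5]
orientation: [[0.337, 0.942, 0.002], [0.942, -0.337, 0.001], [0.001, 0.001, -1.0]]
wrist_force: [3.1, 5.9, 4.9]
finger_gap: 29.5
gripper_force: 50.0
```

Request:
servo_tool(
  commands=[
    [[0.2,0,0,-0.5,0,0,0],[0.2,0,0,-1,0,0,0],[0.2,0,0,-1,0,0,0]],
  ],
)

```text
time_s: 12.8
eef_pos: [478.9, -83.6, 147.5]
orientation: [[0.337, 0.942, 0.002], [0.942, -0.337, 0.001], [0.001, 0.001, -1.0]]
wrist_force: [2.7, 6.2, 4.9]
finger_gap: 29.8
gripper_force: 50.0
```

Request:
servo_tool(
  commands=[
    [[0.2,0,0,-0.5,0,0,0],[0.2,0,0,-1,0,0,0],[0.2,0,0,-1,0,0,0]],
  ],
)

```text
time_s: 13.1
eef_pos: [478.9, -83.5, 147.1]
orientation: [[0.337, 0.942, 0.002], [0.942, -0.337, 0.001], [0.001, 0.002, -1.0]]
wrist_force: [0.8, 6.7, 10.5]
finger_gap: 29.7
gripper_force: 50.0
```

Request:
servo_tool(
  commands=[
    [[0.2,0,0,-0.5,0,0,0],[0.2,0,0,-1,0,0,0],[0.2,0,0,-1,0,0,0]],
  ],
)

```text
time_s: 13.4
eef_pos: [478.9, -83.6, 147.1]
orientation: [[0.337, 0.942, 0.002], [0.942, -0.337, 0.0], [0.001, 0.002, -1.0]]
wrist_force: [-1.3, 7.1, 19.5]
finger_gap: 29.6
gripper_force: 50.1
```

Request:
servo_tool(
  commands=[
    [[0.2,0,0,0,0,0,0],[0.2,0,0,0,0,0,0],[0.2,0,0,0,0,0,0],[0.2,0,0,0,0,0,0],[0.2,0,0,0,0,0,0]],
  ],
)

```text
time_s: 13.9
eef_pos: [478.9, -83.6, 147.1]
orientation: [[0.337, 0.942, 0.002], [0.942, -0.337, 0.0], [0.001, 0.002, -1.0]]
wrist_force: [-0.1, 7.1, 19.7]
finger_gap: 29.8
gripper_force: 50.1
```

Request:
servo_tool(
  commands=[
    [[0.4,0,0,0,0,0,0],[0.7,0,0,0,0,0,0],[1,0,0,0,0,0,0],[1,0,0,0,0,0,0],[1,0,0,2,0,0,0],[1,0,0,2,0,0,0],[1,0,0,2,0,0,0],[1,0,0,15,0,0,0],[1,0,0,45,0,0,0],[1,0,0,80,0,0,0],[1,0,0,110,0,0,0],[1,0,0,130,0,0,0],[1,0,0,130,0,0,0]],
  ],
)

```text
time_s: 15.2
eef_pos: [479.3, -85.0, 277.5]
orientation: [[0.338, 0.941, 0.006], [0.941, -0.338, -0.002], [0.0, 0.006, -1.0]]
wrist_force: [0.7, 0.6, -0.4]
finger_gap: 91.2
gripper_force: 0.0
```

Request:
servo_tool(
  commands=[
    [[1,0,0,0,0,0,-8],[1,0,0,0,0,0,-16],[1,0,0,0,0,0,-24],[1,0,0,0,0,0,-32],[1,0,0,0,0,0,-40],[1,0,0,0,0,0,-48],[1,0,0,0,0,0,-56],[1,0,0,0,0,0,-64],[1,-10,0,0,0,0,-72],[1,-20,0,0,0,0,-80],[1,-40,0,0,0,0,-90],[1,-40,0,0,0,0,-90],[1,-40,0,0,0,0,-90],[1,-40,0,0,0,0,-90]],
  ],
)

```text
time_s: 16.6
eef_pos: [438.7, -84.7, 274.4]
orientation: [[0.942, -0.336, -0.0], [-0.336, -0.942, 0.0], [-0.0, 0.0, -1.0]]
wrist_force: [0.3, 0.5, -0.3]
finger_gap: 91.8
gripper_force: 0.0
```

```bash
python3 - <<'E'
from h import *
f=grab("wrist");g=grab("top");o=r.observe();print(o["eef_pos"],o["joint_pos"].round(2))
a=cv2.resize(f["color"][:,:,::-1],(560,420));cv2.imwrite("pics/w4.png",a)
for n,f in(("w",f),):
  for X in((478.9,-83.6,170),(478.9-95*-.335,-83.6+95*.942,185)): print(n,np.array(proj(f,X)).round(1))
E
```

```text
[438.64425049 -84.63786187 274.431186  ] [-0.36  0.18  1.68 -0.    1.29  1.55]
w [262.6 166.1]
w [132.6 170. ]
```

View pics/w4.png

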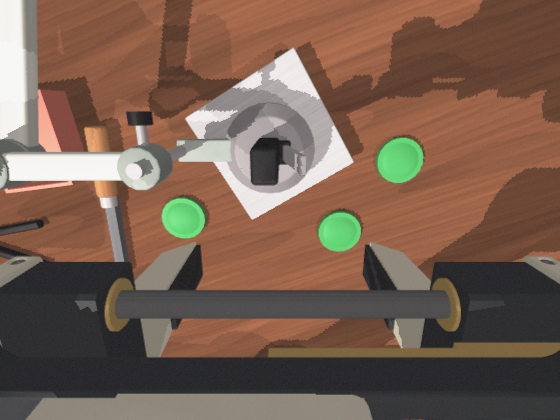

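Request:
servo_tool(
  commands=[
    [[1,20,-2,0,0,0,0],[1,38.6,-3.7,0,0,0,0],[1,38.6,-3.7,-20,0,0,0],[1,38.6,-3.7,-45,0,0,0],[1,38.6,-3.7,-70,0,0,0],[1,38.6,-3.7,-90,0,0,0],[1,38.6,-3.7,-105,0,0,0],[1,38.6,-3.7,-115,0,0,0],[1,38.6,-3.7,-120,0,0,0],[1,38.6,-3.7,-120,0,0,0],[1,38.6,-3.7,-120,0,0,0]],
  ],
  grip_force=15,
)

```text
time_s: 17.8
eef_pos: [477.2, -88.4, 155.3]
orientation: [[0.941, -0.338, 0.001], [-0.338, -0.941, -0.0], [0.001, 0.0, -1.0]]
wrist_force: [0.3, -0.3, -0.4]
finger_gap: 91.9
gripper_force: 0.0
```

Request:
servo_tool(
  commands=[
    [[0.7,0,0,0,0,0,0],[0.6,0,0,0,0,0,0],[0.55,0,0,0,0,0,0],[0.5,0,0,0,0,0,0],[0.46,0,0,0,0,0,0],[0.43,0,0,0,0,0,0],[0.4,0,0,0,0,0,0],[0.37,0,0,0,0,0,0],[0.34,0,0,0,0,0,0],[0.3,0,0,0,0,0,0],[0.3,0,0,0,0,0,0],[0.3,0,0,0,0,0,0]],
  ],
)

```text
time_s: 19.0
eef_pos: [477.1, -88.0, 155.0]
orientation: [[0.941, -0.338, 0.001], [-0.338, -0.941, 0.0], [0.001, -0.0, -1.0]]
wrist_force: [2.0, 2.1, 4.7]
finger_gap: 31.4
gripper_force: 15.0
```

Request:
servo_tool(
  commands=[
    [[0.25,0,0,0,0,0,0],[0.25,0,0,0,0,0,0],[0.25,0,0,0,0,0,0],[0.25,0,0,0,0,0,0],[0.25,0,0,0,0,0,0],[0.25,0,0,0,0,0,0],[0.25,0,0,0,0,0,0],[0.25,0,0,0,0,0,0],[0.25,0,0,0,0,0,0]],
  ],
  grip_force=20,
)

```text
time_s: 19.9
eef_pos: [477.2, -88.0, 155.0]
orientation: [[0.941, -0.338, 0.001], [-0.338, -0.941, 0.0], [0.001, -0.001, -1.0]]
wrist_force: [1.3, 2.1, 5.7]
finger_gap: 31.4
gripper_force: 20.0
```

Request:
servo_tool(
  commands=[
    [[0.4,0,0,0,0,0,0],[0.5,0,0,0,0,0,0],[0.7,0,0,0,0,0,0],[1,0,0,0,0,0,0],[1,0,0,0,0,0,0],[1,0,0,0,0,0,0],[1,0,0,20,0,0,0],[1,0,0,50,0,0,0],[1,0,0,85,0,0,0],[1,0,0,120,0,0,0],[1,-40,0,120,0,0,0],[1,-40,0,120,0,0,0],[1,-40,0,120,0,0,0],[1,-40,0,120,0,0,0]],
  ],
)

```text
time_s: 21.3
eef_pos: [437.2, -88.3, 274.6]
orientation: [[0.941, -0.338, 0.0], [-0.338, -0.941, 0.0], [0.0, -0.0, -1.0]]
wrist_force: [-0.2, 0.5, 0.6]
finger_gap: 91.8
gripper_force: 0.0
```

```bash
python3 - <<'E'
from h import *
f=grab("wrist");g=grab("scene")
a=f["color"][90:250,60:380,::-1];b=g["color"][120:280,130:340,::-1]
a=cv2.resize(a,(400,200));b=cv2.resize(b,(400,305),interpolation=cv2.INTER_CUBIC)
c=np.zeros((305,800,3),np.uint8);c[:200,:400]=a;c[:,400:]=b;cv2.imwrite("pics/end.png",c)
for X in((478.9,-83.6,170),): print((np.array(proj(f,X))-[60,90])*1.25)
E
```

```text
[247.01689013  94.94207157]
```

View pics/end.png

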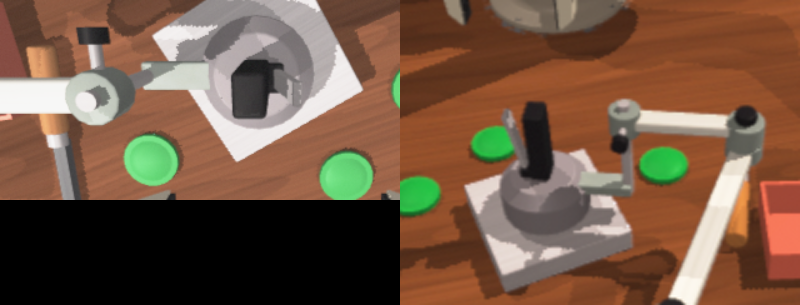

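The hood stands on the plate, centred over the brooch. The grip top sits at about (250,95) in the left half of the picture, where I predicted it. The trigger leans out released, and the robot is clear.

```bash
python3 -c "
from workcell import r
print(r.hand_in())"
```

```text
the job is handed in; nothing more can be done
None
```

The lamp's hood stands pressed down on the plate over the brooch, centred by the camera images. The trigger was squeezed for about a second and let go, and the job is handed in; the judging result was not shown.

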